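# Pin a watch-crystal bonding jig shut and hold it pressed

## Robot

A 7-joint arm with a two-finger parallel gripper is mounted at the origin on a cart in front of the work surface, level with it; the furniture and walls round the work are solid. World frame = base frame: x ahead of the robot, y to its left, z up, the work surface at z = 0. Lengths are in m, angles in degrees, forces in N, time in s.
With the tool pointing down it reaches from about 0.4 to 0.85 m from the base axis. Payload 10.4 kg.
Tool frame: the origin (TCP) lies between the finger pads; the fingertips stand 8 mm ahead of it and the grasp point (between the pads) lies 11 mm behind it; z points along the fingers, y is the line along which they close (so a half turn about z gives the same grasp; the last joint's range is limited). The gripper opens to 87 mm and grips with 3 to 60 N. Pads are 19 mm wide; open, the fingers measure 117 mm over their backs; the gripper's body (75 mm by 190 mm) begins 51 mm behind the grasp point.
Start: joints at [-77.67, 19.034, -3.707, 83.658, 1.238, 77.344, -5.071], TCP at [0.147, 0.607, 0.198] pointing down, gripper open.
Joint ranges: [-148.97, 148.97], [-28.65, 121.19], [-84.17, 76.75], [9.2, 138.47], [-72.65, 252.65], [3.7, 117.97], [-149.18, 149.18]. Speed limits (degrees/s): [127.2, 127.2, 159.86, 159.86, 180, 180, 180].

## Interface

Orientations are given as [roll, pitch, yaw] about the fixed x, y, z axes, in that order (R = Rz(yaw) Ry(pitch) Rx(roll)).
In Python, from rig import r, camera, calibration gives the robot as it stands.
- The arm moves only by the shell command python3 -m handwheel 'ROWS' [FORCE]. ROWS is a JSON object of lists of equal length, an entry for each row: "xyz": the shift along the world's x, y, z in m, a list of three; "turn": the turn about the world's z in degrees; "hand": the opening, from -1 (shut) to 1 (fully open), so that 0 is half open. A call has 1 to 10 rows; each row shifts and turns the commanded pose from where the row before left it; what a row does not reach is not made up. A row lasts 1/12 s, in which the tool goes at most 41.7 mm and 7.16 degrees, less where a joint would pass 70% of its speed; a pose out of reach is approached as far as the arm can. A call is refused whole if a number of a shift passes 0.0417 or a number of a turn 7.16, either way. A call with a gripper value outside its range is refused whole. The fingers move at their own pace and stop on an object; FORCE is the grip in N (left out, the last holds). Time passes only in rows, so rows that do not move let the fingers close. It gives the time, the measured TCP pose, the force, the opening and the grip force at its end, in the units of the state.
- r.observe(): the state, without advancing time (a new reading comes with each control period).
- camera(name): name is "scene" or "top" or "wrist"; returns the picture (384x512x3 uint8, red, green, blue); there is no depth.
- calibration(name): a dict with "fx", "fy", "cx", "cy" (pixels), "T" (4x4, takes a point from camera to world coordinates); the wrist camera has in their place "T_tool_cam" (4x4, takes a point from camera to tool coordinates, whose origin is the TCP and whose axes are the flange's). Camera axes: x right, y up, looking along -z (the intrinsics and any distortion apply to the point x, -y, -z); pixel columns grow to the right and rows downward; lengths in m; the calibration is good to about 2 mm. A picture is of the moment at which its call begins: read the wrist's pose just before it. calibration takes no time and is no camera call.
- r.sign_off(): hands the job in; it is judged then, once.
The state is a dict: "clock": time; "joints": joint angles; "joint_velocities": joint speeds; "tau": joint torques, N m; "tcp_pos": TCP position; "ee_rot": TCP orientation; "wrist_force": force on the tool from outside, world axes, zero at the start; "torque": the same for the moment, N m; "opening": finger opening in m; "finger_force": force on a finger pad.
Only numpy, scipy, OpenCV 4.12 (cv2) and the standard library are available. Lean on these libraries where they do the work, as an engineer would, in place of code of your own. Each camera call takes 0.05 s, during which the arm holds its last target. There are 200 camera calls.

## Task

A watch case with a freshly cemented crystal lies in the open clamshell jig. Fold the hinged upper half down onto the base, then take the locating pin with the round fluted knob (not the slim one or the T-handled one) out of the wooden stand and push it down through the bush in the upper half into the hole of the base until its collar sits on the bush and the two halves are pressed fully shut against their springs. The springs lift the upper half again if you let go, so finish while still holding the pin's knob and pressing it down; leave the two other pins, the loupe and the tweezers where they are.

Things in the scene. Friction and masses are not known exactly. Their poses are not given: they have to be found in the camera images.
- jig: aluminium clamshell jig on a dark steel foot plate 160 x 104 x 6 mm, fixed; base block 120 (x) x 84 (y) mm, top 28 mm above the bench. Origin on the bench under the block's middle, z up, +x to the hinge, -x to the open front with the pin hole. Watch case in a round pocket. Two sprung plungers stand 6 mm out of the top at x = -44, y = -30 and +30 mm: 3 N each, 5 N each when flush
- lid (a joint): angle of the upper half about the hinge (along the jig's y, at x = +66, z = 28 mm in its frame): 0 = fully shut on the base, 1.57 = upright, stop at 1.85. Stiff friction hinge (0.25 N m): it stays where left. Folded down and let go it rests on the plungers at about 0.054 rad, 6 mm ajar at the front; 9 to 11 N down on the bush shuts it
- lid_hinge (a point): middle of the hinge axis, with the axes of the upper half: its plate, 84 mm wide (y) and 8 mm thick (z = 0 to 8), reaches from the hinge to x = -126 mm, a tab 36 mm wide to x = -140 mm; z points to its outer side (up when shut, away from the jig's front when upright)
- lid_tab (a point): tip of the tab on the free edge of the upper half, 140 mm from the hinge axis, in the middle of its thickness
- bush (a point): mouth of the square steel bush (21 x 21 mm, 4 mm proud of the 8 mm plate) in the upper half, 114 mm from the hinge; a 9.8 mm hole, 12 mm deep, goes right through; z out of the mouth. Fully shut, the mouth is 40 mm above the bench
- base_hole (a point): mouth of the pin hole in the base top, 28 mm above the bench, 48 mm in front of the jig's middle: 9.4 mm wide, 22 mm deep, straight below the bush when shut; z up
- pin_stand: beech block 50 (x) x 165 (y) x 40 (z) mm, fixed to the bench, with three 13 mm holes in a row along its y axis at y = -55, 0 and +55 mm, one pin hanging by its collar in each; which pin is in which hole varies. Origin on the bench under its middle, z up
- pin: the pin to use: steel, about 70 g, 62 mm long; 8 mm shank with a 5 mm tapered nose, 32 mm from nose to underside of the collar (22 mm wide, 3 mm thick), above it a round fluted knob 18 mm wide, 27 mm tall. Origin at the tip of the nose, z towards the knob; starts upright in the stand, nose 8 mm above the bench, collar resting on the stand's top
- pin_tip (a point): tip of the nose of that pin
- slim_pin: another pin, not to be used: 5 mm shank, thin fluted knob 11 mm wide on an 18 mm collar, same lengths
- tee_pin: another pin, not to be used: 12 mm shank, T-handle with a 40 mm cross bar at 55 mm above its nose, cross bar along its x axis
- loupe: black eye loupe, 34 mm wide and 34 mm tall, standing right of the jig; leave alone
- tweezers: steel tweezers, 131 mm long, lying flat on the bench between jig and stand; leave alone

How it is judged (in metres and radians):
On the way, in this order (a step that is already met when the one before it is completed fails the run):
1. the upper half is folded down onto the base, at least as far as its spring plungers, with the pin not yet in it (value of joint lid below 0.09 rad and distance between pin_tip and base_hole above 0.06 m), for 0.2 s.
2. the pin stands through the bush with its nose at least 6 mm inside the base hole (z of pin_tip in the frame of base_hole below -0.006 m and horizontal distance between pin_tip and base_hole below 0.004 m and angle between the z axis of pin and the z axis of jig, either way round below 0.15 rad), for 0.1 s.
At the end, for the whole second after the job is handed in: Through the last second: upper half shut within 0.015 rad; pin straight within 0.1 rad, within 3 mm of the hole's axis, nose 17 mm deep in the base; over 3 N between pin and jig and between fingers and pin; other pins within 20 mm, loupe and tweezers within 30 mm of their starts (value of joint lid below 0.015 rad and z of pin_tip in the frame of base_hole below -0.017 m and horizontal distance between pin_tip and base_hole below 0.003 m and angle between the z axis of pin and the z axis of jig, either way round below 0.1 rad and contact force between the fingers and pin above 3 N and contact force between pin and jig above 3 N and distance of each of slim_pin, tee_pin from where it was at the start of the episode below 0.02 m and distance of each of loupe, tweezers from where it was at the start of the episode below 0.03 m); the arm keeps its last pose, push and grip.
It fails at once if one of the other pins pulled out or knocked (distance of any of slim_pin, tee_pin from where it was at the start of the episode above 0.02 m).
It fails at once if the loupe or the tweezers disturbed (distance of any of loupe, tweezers from where it was at the start of the episode above 0.03 m).
It also fails if it takes over 54 s, if anything falls off the work surface, if the arm or the gripper's body presses on something with over 40 N, if the wrist force passes 120 N, or if a joint passes its speed limit or range.

## Working session

There is one attempt and no reset: what is moved stays moved. The work goes in short steps, Python scripts to look and compute and a shell command to move; the robot and the scene stay as the last step left them, time stands still between calls to the robot, and variables do not carry over. Pictures are saved under pics/ and viewed, at most 10 in all, crops included, and the job is handed in when it is done.

```bash
mkdir -p pics; ls
cat > h.py <<'E'
import numpy as np, cv2
from rig import r, camera, calibration
def ray(name,u,v,z):
    c=calibration(name);T=np.array(c["T"])
    d=T[:3,:3]@np.array([(u-c["cx"])/c["fx"],-(v-c["cy"])/c["fy"],-1.])
    o=T[:3,3];return o+d*(z-o[2])/d[2]
def proj(name,p):
    c=calibration(name);T=np.array(c["T"]);q=T[:3,:3].T@(np.array(p)-T[:3,3])
    return c["cx"]+c["fx"]*q[0]/-q[2], c["cy"]-c["fy"]*q[1]/-q[2]
E
python3 - <<'E'
from h import *
a=[]
for n in("top","scene"):
    im=camera(n);cv2.imwrite(f"pics/{n}0.png",im[:,:,::-1]);c=calibration(n);print(n,{k:np.round(v,3).tolist() for k,v in c.items()})
print(calibration("wrist"));print(r.observe())
E
```

```text
pics
top {'fx': 349.106, 'fy': 349.106, 'cx': 253.638, 'cy': 193.788, 'T': [[0.004, 0.994, -0.11, 0.44], [-1.0, 0.004, -0.006, -0.039], [-0.006, 0.11, 0.994, 1.129], [0.0, 0.0, 0.0, 1.0]]}
scene {'fx': 381.642, 'fy': 381.642, 'cx': 253.782, 'cy': 192.363, 'T': [[0.566, 0.614, -0.551, 0.037], [-0.824, 0.412, -0.388, -0.372], [-0.011, 0.674, 0.739, 0.749], [0.0, 0.0, 0.0, 1.0]]}
{'fx': 281.0111508777707, 'fy': 281.0111508777707, 'cx': 250.27696653104832, 'cy': 197.89112145648087, 'T_tool_cam': array([[ 8.96576745e-04,  9.62670176e-01,  2.70675687e-01,
         7.46473068e-02],
       [ 9.99999585e-01, -9.07609503e-04, -8.44101376e-05,
        -2.20154575e-04],
       [ 1.64408704e-04,  2.70675650e-01, -9.62670590e-01,
        -1.87084432e-01],
       [ 0.00000000e+00,  0.00000000e+00,  0.00000000e+00,
         1.00000000e+00]])}
{'clock': 0.1, 'joints': array([-77.67250907,  19.06703628,  -3.70665587,  83.6998631 ,
         1.23616404,  77.34443424,  -5.06917655]), 'joint_velocities': array([-0.10054769, -0.01833736, -0.00587425, -0.19286207,  0.03841463,
       -0.03938411, -0.05165642]), 'tau': array([ 1.15503783e-03, -6.24539208e+01,  2.45689804e-02, -3.90723681e+01,
       -6.14416064e-02,  3.64843919e-02,  1.12806842e-04]), 'tcp_pos': array([0.1471127 , 0.60705403, 0.19705895]), 'ee_rot': array([-1.79928464e+02,  2.00223198e-03,  1.66379530e+02]), 'wrist_force': array([-0.44475772, -0.78530831, -0.01625753]), 'torque': array([ 0.05199271, -0.02952626,  0.02186932]), 'finger_force': 0.0, 'opening': 0.08714186029898749}
```

View pics/top0.png

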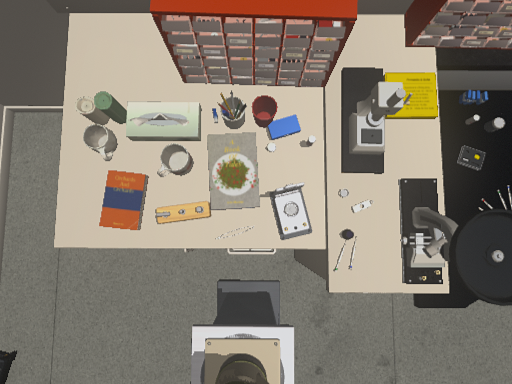

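View pics/scene0.png

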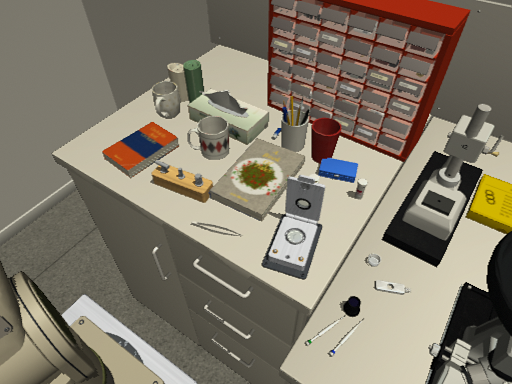

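The top view shows the jig near (292,212) with its upper half upright on the far side, the stand near (183,212), the tweezers near (234,232) and the loupe near (347,234). I'll zoom in on these.

Run:
```python
from h import *
t=cv2.imread("pics/top0.png");s=cv2.imread("pics/scene0.png")
f=lambda i,x,y,w,h,k:cv2.resize(i[y:y+h,x:x+w],None,fx=k,fy=k,interpolation=cv2.INTER_CUBIC)
a=f(t,148,176,66,50,6);b=f(t,264,176,66,66,4.5)
c=f(s,145,155,80,50,5);d=f(s,255,165,80,115,2.6)
W=np.zeros((600,800,3),np.uint8)
W[:300,:396]=a;W[:297,400:697]=b;W[300:550,:400]=c;W[300:599,400:608]=d[:299]
cv2.imwrite("pics/crop0.png",W)
```

```text
(no output)
```

View pics/crop0.png

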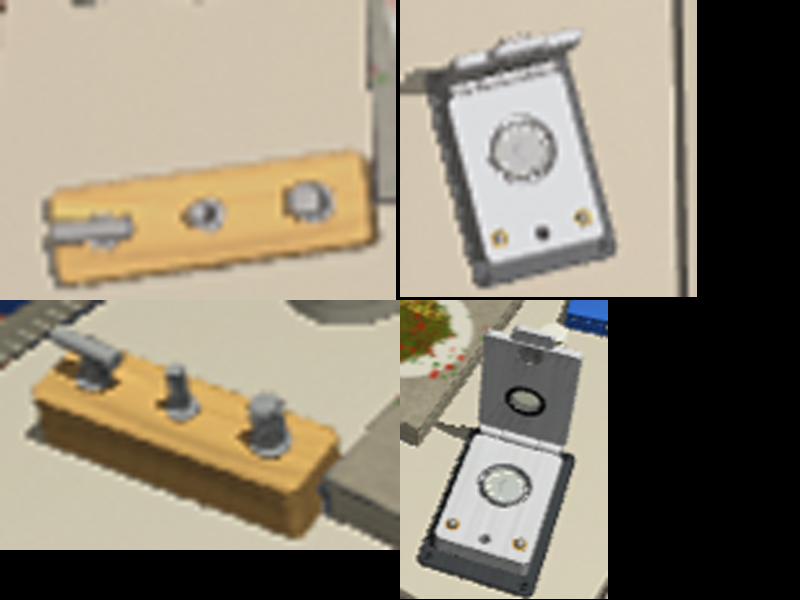

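The crops show the round-knob pin in the stand's right hole (top view about (199,210)), the slim pin in the middle and the T-handle on the left. The base hole is near (296,228), the plungers near (286,229) and (305,224), and the lid is upright.

Run:
```python
from h import *
R=lambda u,v,z:np.round(ray("top",u,v,z),4)
k=lambda x,y:(264+(x-400)/4.5-.4,176+y/4.5-.4); w=lambda x,y:(148+x/6-.4,176+y/6-.4)
p=lambda q,z:R(*q,z)
h=p(k(543,233),.028);p1=p(k(500,238),.032);p2=p(k(583,217),.032);print("hole",h,"plungers",p1,p2,np.linalg.norm(p1-p2))
d=p1-p2;print("yaw of jig x", np.degrees(np.arctan2(-d[0],d[1])))   # jig y axis = d (left)
print("case",p(k(523,148),.030))
t1=p(k(450,100),.028);t2=p(k(487,262),.028);print("base left edge",t1,t2,np.degrees(np.arctan2(*(t1-t2)[1::-1])))
t1=p(k(565,80),.028);t2=p(k(605,237),.028);print("base right edge",t1,t2,np.degrees(np.arctan2(*(t1-t2)[1::-1])))
print("tab top corners at z .17", p(k(582,33),.16),p(k(455,60),.15),p(k(497,45),.168),p(k(545,38),.168))
print("pin knob top z.07",p(w(308,200),.070),"slim",p(w(205,213),.07),"tee collar",p(w(105,230),.042))
print("stand corners z.04",[p(w(*q),.04) for q in((50,195),(362,153),(377,240),(60,285))])
print("loupe",R(347,234,.034),"tweez",R(213,238,0),R(255,226,0))
```

```text
hole [ 0.4565 -0.1641  0.028 ] plungers [ 0.4529 -0.1337  0.032 ] [ 0.4676 -0.1915  0.032 ] 0.05964000335345396
yaw of jig x 14.269246573512953
case [ 0.5157 -0.1504  0.03  ]
base left edge [ 0.5495 -0.0994  0.028 ] [ 0.4362 -0.1249  0.028 ] 12.683993432769343
base right edge [ 0.5639 -0.1805  0.028 ] [ 0.4539 -0.2072  0.028 ] 13.64339234031191
tab top corners at z .17 [ 0.5786 -0.1745  0.16  ] [ 0.5626 -0.096   0.15  ] [ 0.5698 -0.1209  0.168 ] [ 0.5742 -0.1505  0.168 ]
pin knob top z.07 [0.5105 0.1333 0.07  ] slim [0.5037 0.1854 0.07  ] tee collar [0.4963 0.2432 0.042 ]
stand corners z.04 [array([0.5146, 0.273 , 0.04  ]), array([0.5372, 0.1105, 0.04  ]), array([0.4918, 0.1019, 0.04  ]), array([0.4678, 0.2662, 0.04  ])]
loupe [ 0.4366 -0.3238  0.034 ] tweez [0.4218 0.0975 0.    ] [ 0.4608 -0.0372  0.    ]
```

```bash
python3 -m handwheel '{"xyz":[[0.0242,-0.0298,0.0045],[0.0242,-0.0298,0.0045],[0.0242,-0.0298,0.0045],[0.0242,-0.0298,0.0045],[0.0242,-0.0298,0.0045],[0.0242,-0.0298,0.0045],[0.0242,-0.0298,0.0045],[0.0242,-0.0298,0]],"turn":[-4.5,-4.5,-4.5,-4.5,-4.5,-4.5,-4.5,-4.5],"hand":[1,1,1,1,1,1,1,1]}' && python3 -m handwheel '{"xyz":[[0.0242,-0.0298,0],[0.0242,-0.0298,0],[0.0242,-0.0298,0],[0.0242,-0.0298,0],[0.0242,-0.0298,0],[0.0242,-0.0298,0],[0.0242,-0.0298,0],[0,0,0],[0,0,0]],"turn":[-4.5,-4.5,-4.5,-4.5,-4.5,-4.5,-4.5,0,0],"hand":[1,1,1,1,1,1,1,1,1]}'
cat >> h.py <<'E'
from scipy.spatial.transform import Rotation as Ro
def wrist(name):
    s=r.observe();im=camera("wrist");cv2.imwrite(f"pics/{name}.png",im[:,:,::-1])
    T=np.eye(4);T[:3,:3]=Ro.from_euler("xyz",s["ee_rot"],degrees=True).as_matrix();T[:3,3]=s["tcp_pos"]
    np.save(f"pics/{name}.npy",T@np.array(calibration("wrist")["T_tool_cam"]));print(np.round(s["tcp_pos"],4),np.round(s["ee_rot"],2),s["clock"])
def wray(name,u,v,z):
    c=calibration("wrist");T=np.load(f"pics/{name}.npy")
    d=T[:3,:3]@np.array([(u-c["cx"])/c["fx"],-(v-c["cy"])/c["fy"],-1.]);o=T[:3,3];return o+d*(z-o[2])/d[2]
E
python3 -c "
from h import *
wrist('w1')"
```

```text
clock: 0.77
tcp_pos: [0.3418, 0.3675, 0.23]
ee_rot: [179.9, -0.0, 130.2]
wrist_force: [0.2, 0.7, -0.1]
opening: 0.087
finger_force: 0.0
clock: 1.52
tcp_pos: [0.5111, 0.158, 0.2289]
ee_rot: [-180.0, 0.0, 98.6]
wrist_force: [-0.7, 1.3, -0.3]
opening: 0.0874
finger_force: 0.0
[0.5111 0.158  0.2289] [-1.7997e+02  5.0000e-02  9.8600e+01] 1.5167
```

View pics/w1.png

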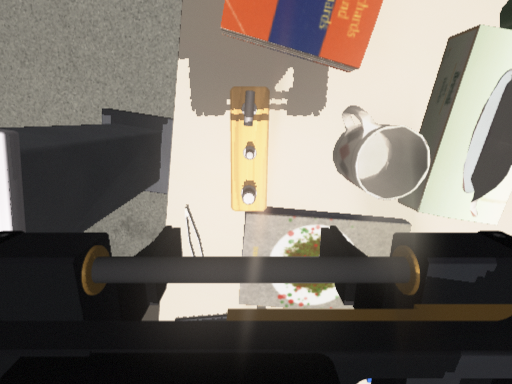

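The wrist view shows the stand at columns 231-269, rows 87-211. The T-pin is at (249,105), the slim pin at (250,152) and the wanted pin's knob at about (249,195).

Run:
```python
from h import *
im=cv2.imread("pics/w1.png");hsv=cv2.cvtColor(im,cv2.COLOR_BGR2HSV)
m=((hsv[...,1]<70)).astype(np.uint8); roi=np.zeros_like(m);roi[178:209,234:266]=1
n,l,st,ce=cv2.connectedComponentsWithStats(m*roi)
for i in range(1,n):
    if st[i,4]>15: print(st[i],ce[i])
for row in range(180,209,1): print(row,"".join("#" if hsv[row,c,1]<70 and hsv[row,c,2]>150 else "+" if hsv[row,c,1]<70 else "." for c in range(230,270)))
b=(((hsv[...,0]>10)&(hsv[...,0]<28)&(hsv[...,1]>90)).astype(np.uint8)); R=np.zeros_like(b);R[80:215,225:275]=1
cs,_=cv2.findContours(b*R,0,2);c=max(cs,key=cv2.contourArea);box=cv2.boxPoints(cv2.minAreaRect(c));print(box)
for q in box: print(np.round(wray("w1",*q,.04),4))
print("knob",wray("w1",249,194,.07),"slim",wray("w1",250,150,.07))
```

```text
[240 185  17  20 244] [248.32786885 194.4057377 ]
[259 187   5  22  56] [260.92857143 199.375     ]
180 #..............................#.....###
181 #..............................#.....###
182 #..............................#..#..###
183 #..............................#.....###
184 #.............................#......###
185 #.................++..........##..#..###
186 #..............++++++++...........#..###
187 #.............++++++++++......##..#..###
188 #............++++++++++++......#.....###
189 #..........##++++++++++++......##.#..###
190 #..........##++++++++++++##...##.....###
191 #..........##++++++++++++##....#.....###
192 #..........##++++#+#+++++##....#....####
193 #.........###+++#######++##...#.....####
194 #..........##+#########++##...##....####
195 #..........################...##....####
196 #...........###############...##....####
197 #...........#############.....##....####
198 #...........#############.....###...####
199 #...........##############....####...###
200 #...........#############.....####...###
201 #............###########.....####...####
202 #.............##########......####..####
203 #..............########.......###...####
204 #...............###..#.......####...####
205 #.............................###...####
206 #.............................###....###
207 #.............................###....+++
208 ##............................###....+++
[[230.  87.]
 [268.  87.]
 [268. 208.]
 [230. 208.]]
[0.4684 0.265  0.04  ]
[0.5154 0.2722 0.04  ]
[0.542  0.1155 0.04  ]
[0.4892 0.1075 0.04  ]
knob [0.51153339 0.13960963 0.07      ] slim [0.50444306 0.194758   0.07      ]
```

```bash
python3 -m handwheel '{"xyz":[[0.0154,-0.0315,0],[0.0154,-0.0315,0],[0.0154,-0.0315,0],[0.0154,-0.0315,0],[0.0154,-0.0315,0],[0.0154,-0.0315,0],[0.0154,-0.0315,0],[0.0154,-0.0315,0],[0,0,0],[0,0,0]],"turn":[0.6,0.6,0.6,0.6,0.6,0.6,0.6,0.6,0,0],"hand":[-1,-1,-1,-1,-1,-1,-1,-1,-1,-1]}' 10 
python3 -c "
from h import *
wrist('w2')
cv2.imwrite('pics/s2.png',cv2.resize(camera('scene')[100:300,180:400,::-1],None,fx=2,fy=2))
a=cv2.imread('pics/w2.png');b=cv2.imread('pics/s2.png')
W=np.zeros((400,800,3),np.uint8);W[:288,:384]=cv2.resize(a,(384,288));W[:,384:]=b[:,:416];cv2.imwrite('pics/c2.png',W)"
```

```text
clock: 2.4
tcp_pos: [0.6333, -0.0921, 0.2284]
ee_rot: [-179.9, -0.0, 103.6]
wrist_force: [-0.9, -0.1, -0.4]
opening: 0.0281
finger_force: 0.0
[ 0.6333 -0.0921  0.2284] [-179.92   -0.    103.62] 2.4
```

View pics/c2.png

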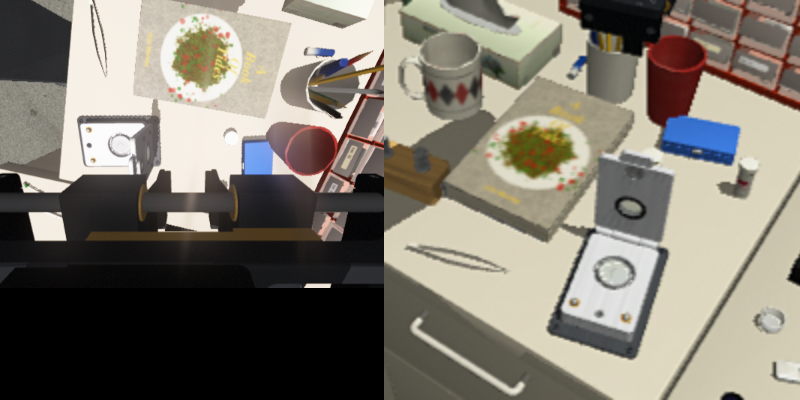

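The fingers are right of the upright lid, and the way down is clear.

```bash
python3 -m handwheel '{"xyz":[[0,0,-0.030],[0,0,-0.030],[0,0,-0.030],[0,0,0],[-0.0168,-0.0040,0],[-0.0168,-0.0040,0],[-0.0168,-0.0040,0],[0,0,0]],"turn":[0,0,0,0,0,0,0,0],"hand":[-1,-1,-1,-1,-1,-1,-1,-1]}'
```

```text
clock: 3.17
tcp_pos: [0.5813, -0.1035, 0.1413]
ee_rot: [179.9, -0.1, 103.7]
wrist_force: [-0.9, 0.0, 0.1]
opening: 0.0006
finger_force: 0.0
```

```bash
python3 -m handwheel '{"xyz":[[-0.0159,-0.0038,-0.0047],[-0.0159,-0.0038,-0.0047],[-0.0159,-0.0038,-0.0047],[-0.0107,-0.0026,-0.0075],[-0.0107,-0.0026,-0.0075],[-0.0086,-0.0021,-0.0095],[-0.0086,-0.0021,-0.0095]],"turn":[0,0,0,0,0,0,0],"hand":[-1,-1,-1,-1,-1,-1,-1]}'
python3 -c "
from h import *
cv2.imwrite('pics/s3.png',cv2.resize(camera('scene')[120:290,220:370,::-1],None,fx=3,fy=3))"
```

```text
clock: 3.75
tcp_pos: [0.4977, -0.1231, 0.0925]
ee_rot: [179.8, -0.0, 103.8]
wrist_force: [-0.2, -0.8, -0.2]
opening: 0.0006
finger_force: 0.0
```

View pics/s3.png

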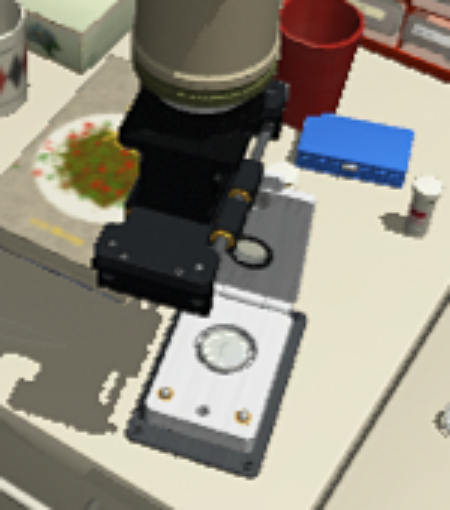

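Run:
```python
from h import *
s=r.observe();p=s["tcp_pos"];print(p, proj("scene",p),proj("top",p))
for q in([.567,-.1375,.028],[.557,-.097,.028],[.577,-.178,.028],[.557,-.097,.154],[.577,-.178,.154],[.4565,-.164,.028],[.5105,.1335,.07]): print(q,np.round(proj("scene",q),1),np.round(proj("top",q),1))
t=camera("top");a=cv2.resize(t[150:250,240:340,::-1],None,fx=4,fy=4,interpolation=cv2.INTER_CUBIC)
wrist("w3");b=cv2.imread("pics/w3.png")
W=np.zeros((400,800,3),np.uint8);W[:,:400]=a;W[:300,400:]=cv2.resize(b,(400,300));cv2.imwrite("pics/c3.png",W)
```

```text
[ 0.49518991 -0.12359671  0.09061922] (np.float64(282.13873463127624), np.float64(219.7425164940719)) (np.float64(284.03142957171207), np.float64(213.94018673986724))
[0.567, -0.1375, 0.028] [301.6 218.9] [286.7 192.4]
[0.557, -0.097, 0.028] [285.  214.3] [273.9 195.5]
[0.577, -0.178, 0.028] [318.6 223.7] [299.4 189.3]
[0.557, -0.097, 0.154] [287.9 177.9] [276.3 190.7]
[0.577, -0.178, 0.154] [325.4 187.4] [305.  183.8]
[0.4565, -0.164, 0.028] [287.3 256.7] [295.4 227.4]
[0.5105, 0.1335, 0.07] [197.7 175.9] [198.9 208.9]
[ 0.4961 -0.1234  0.0914] [-1.7998e+02 -7.0000e-02  1.0373e+02] 3.85
```

View pics/c3.png

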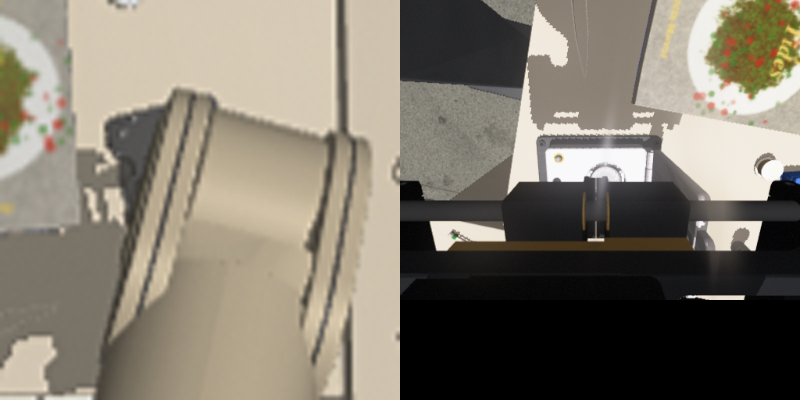

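The lid is still upright and the fingers are over the base, so the first stroke missed it. I'll go back up and behind, then repeat it while recording the scene step by step.

```bash
python3 -m handwheel '{"xyz":[[0,0,0.037],[0,0,0.037],[0,0,0.037],[0,0,0.037],[0.0347,0.0061,0],[0.0347,0.0061,0],[0.0347,0.0061,0],[0.0347,0.0061,0],[0,0,0]],"turn":[0,0,0,0,0,0,0,0,0],"hand":[-1,-1,-1,-1,-1,-1,-1,-1,-1]}'
python3 -c "
from h import *
cv2.imwrite('pics/m0.png',camera('scene')[110:270,230:370,::-1])"
python3 -m handwheel '{"xyz":[[0,0,-0.036],[0,0,-0.036],[0,0,-0.036],[0,0,0],[0,0,0]],"turn":[0,0,0,0,0],"hand":[-1,-1,-1,-1,-1]}'
python3 -c "
from h import *
cv2.imwrite('pics/m1.png',camera('scene')[110:270,230:370,::-1])"
python3 -m handwheel '{"xyz":[[-0.0168,-0.0040,0],[-0.0168,-0.0040,0],[-0.0168,-0.0040,0]],"turn":[0,0,0],"hand":[-1,-1,-1]}'
python3 -m handwheel '{"xyz":[[-0.0159,-0.0038,-0.002]],"turn":[0],"hand":[-1]}'
python3 -c "
from h import *
cv2.imwrite('pics/m2.png',camera('scene')[110:270,230:370,::-1])"
python3 -m handwheel '{"xyz":[[-0.0159,-0.0038,-0.0047]],"turn":[0],"hand":[-1]}'
python3 -c "
from h import *
cv2.imwrite('pics/m3.png',camera('scene')[110:270,230:370,::-1])
m=[cv2.resize(cv2.imread(f'pics/m{i}.png'),None,fx=2.5,fy=1.85) for i in range(4)]
cv2.imwrite('pics/mm.png',np.vstack([np.hstack(m[:2]),np.hstack(m[2:])]))"
```

```text
clock: 4.65
tcp_pos: [0.6407, -0.0949, 0.2368]
ee_rot: [-179.9, 0.0, 104.1]
wrist_force: [-0.4, 1.5, -1.4]
opening: 0.0007
finger_force: 0.0
clock: 5.12
tcp_pos: [0.635, -0.0994, 0.1317]
ee_rot: [-179.9, -0.0, 103.7]
wrist_force: [-0.0, -0.3, 0.9]
opening: 0.0003
finger_force: 0.0
clock: 5.42
tcp_pos: [0.5863, -0.1126, 0.1348]
ee_rot: [179.7, 0.1, 103.7]
wrist_force: [0.0, 0.1, 0.6]
opening: 0.0003
finger_force: 0.0
clock: 5.5
tcp_pos: [0.5708, -0.1165, 0.1333]
ee_rot: [179.6, 0.1, 103.7]
wrist_force: [2.6, 0.0, 2.3]
opening: 0.0004
finger_force: 1.3
clock: 5.63
tcp_pos: [0.557, -0.1193, 0.129]
ee_rot: [179.5, 0.1, 103.7]
wrist_force: [2.4, 1.0, 3.0]
opening: 0.0005
finger_force: 1.6
```

View pics/mm.png

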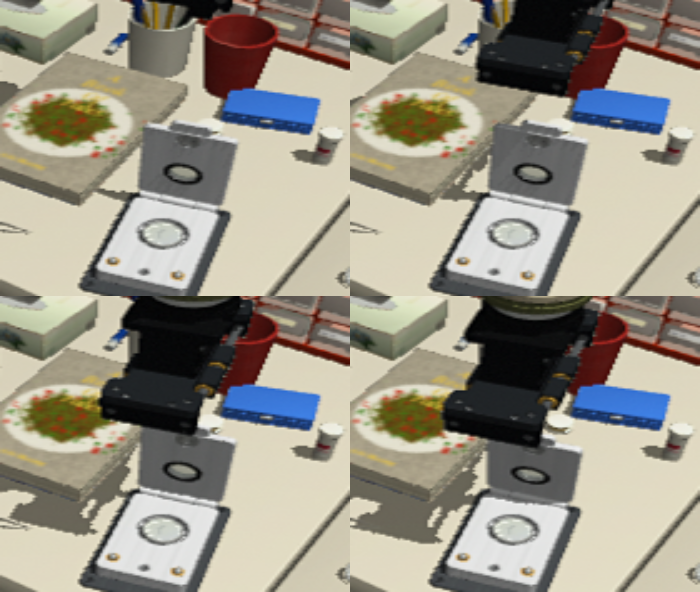

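Now the fingers touch the lid (2.6 N) and it is starting to fold. I'll follow its arc and watch the force.

```bash
python3 -m handwheel '{"xyz":[[-0.0097,-0.0023,-0.0034],[-0.0097,-0.0023,-0.0034]],"turn":[0,0],"hand":[-1,-1]}'|sed -n '2p;4p'
python3 -m handwheel '{"xyz":[[-0.0102,-0.0024,-0.0067],[-0.0102,-0.0024,-0.0067]],"turn":[0,0],"hand":[-1,-1]}'|sed -n '2p;4p'
python3 -m handwheel '{"xyz":[[-0.0082,-0.0020,-0.0092]],"turn":[0],"hand":[-1]}'|sed -n '2p;4p'
python3 -m handwheel '{"xyz":[[-0.0082,-0.0020,-0.0092]],"turn":[0],"hand":[-1]}'|sed -n '2p;4p'
```

```text
tcp_pos: [0.5371, -0.1247, 0.1222]
wrist_force: [-3.0, 0.2, 19.1]
tcp_pos: [0.516, -0.1278, 0.108]
wrist_force: [-1.1, 6.6, 4.6]
tcp_pos: [0.5072, -0.1297, 0.0983]
wrist_force: [-2.9, 4.9, 5.6]
tcp_pos: [0.4988, -0.1319, 0.0885]
wrist_force: [-3.0, 5.6, 4.6]
```

Run:
```python
from h import *
g=cv2.cvtColor(camera("scene"),cv2.COLOR_RGB2GRAY);cv2.imwrite("pics/s5.png",g)
for nm,im in(("before",cv2.imread("pics/scene0.png",0)),("now",g)):
    print(nm)
    for v in range(170,276,3): print(v,"".join(" .:-=+*#%@"[int(im[v,u])*10//256] for u in range(255,335,1)))
```

```text
before
170 -::::::--+=---++++*##%%%%#*+++++++++++++====+###############%+--:.:--===========
173 :-:::::::::::::::-=*#%%%%%%#*++++++++++==-#%###############%+--:.......:-:......
176 :-:::::::-::::-::--=*%%%%%%#*+++++#*+==+##%+=**#%%%%%%%%%%%%%%@%%++=--.........:
179 :::::::::::::----=++**#%%%#**++=---==**#%%+-------------=-##%@@%##########%%%+#+
182 :::-:::::::-=*%%#%%%%%%%%#*+++++---------------==+*+=-=----=+*%#################
185 :::::-----==+#%%%%%###%#*++++===--------------:::::::::----==*#%%%%%%%##########
188 -=+*++*#%%%%%##%%%%%#**+++=====+=---------------::-::::--------------=##########
191 %%%%%%%%%%%%#*##*+=-==++==--+#%+-------------------------------------*##########
194 #####****++=--=+==+++++=-=+###%+------------------------------------+###########
197 ++++++++++++*+++++++===-=######=-----------------------------------=*###########
200 +++++*+++++++++++=====+######%*---------:. .:===::. .--------------=############
203 +++++++++++*+++++===#########%+---------. .-=+++++++*: .----------=*############
206 +++++++++**+++===+#%#########%+-----------: -=====---.  ----------=##
[... 4330 characters left out ...]
%%%%%%%%%%%%%%%%%%%%
254 =-%@*==-=%+:.=%@@@@@@@@@@@%@@@@@@%%@@@@@@@%%@@@@@@@@@*---:=%%%%%%%%%%%%%%%%%%%%%
257 ===--=-%*--..:---=#%%@@@@@@@@%*+=-+%@@@@@%@#++##%@@@*---:=%%%%%%%%%%%%%%%%%%%%%%
260 ======%+::---:-=======----=+#%%@@@@@@@@@%%@%*=+*%@@*---:-%@%%%%%%%%%%%%%%%%%%%%%
263 ======-..::::--------:-==========---=##%%@@@@@@@@@*---::%@%%%%%%%%%%%%%%%%%%%%%%
266 =+==%@@*:::::--------------------===========--+*+=----:%@%%%%%%%%%%%%%%%%%%%%%%%
269 %%%%%%%%%%%@@@%+-::::::-------------------=====++----:%@%%%%%%%%%%%%%%%%%%%%%%%@
272 %%%%%%%%%%%%%%%%%%%%%@@**+-:::::---------------:----:*%%%%%%%%%%%%%%%%%%%%%%%@%*
275 %%%%%%%%%%%%%%%%%%%%%%%%%%%%%%@@@*--::::------::::::*%%%%%%%%%%%%%%%%%%%%%%%%#+-
```

Run:
```python
from h import *
s=camera("scene");wrist("w5");b=cv2.imread("pics/w5.png")
W=np.zeros((600,800,3),np.uint8);W[:600,:425]=cv2.resize(s[155:275,250:335,::-1],(425,600),interpolation=cv2.INTER_CUBIC);W[:375,425:]=cv2.resize(b[120:320,180:380],(375,375),interpolation=cv2.INTER_CUBIC);cv2.imwrite("pics/c5.png",W)
```

```text
[ 0.4968 -0.1323  0.087 ] [ 1.7996e+02 -1.2000e-01  1.0365e+02] 6.2833
```

View pics/c5.png

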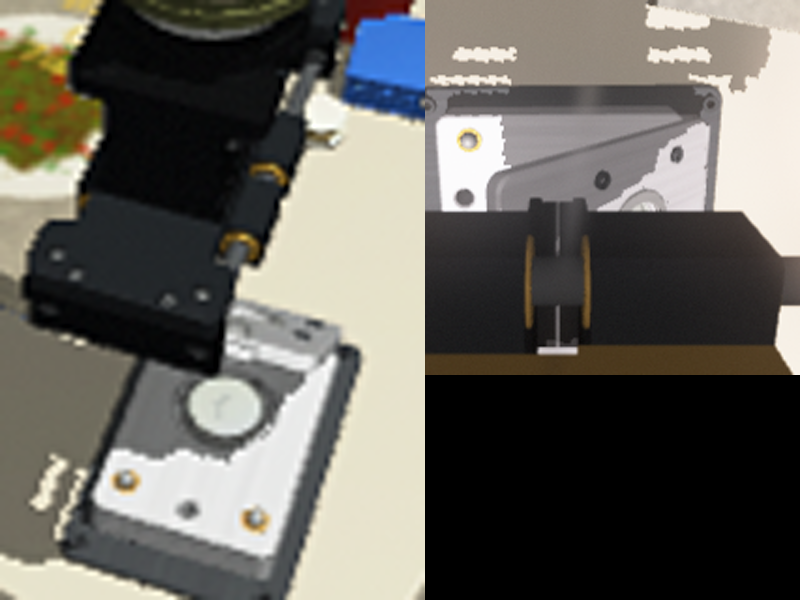

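The wrist view shows the lid's outer face under the fingers at about (555,230), and the scene view shows it nearly edge-on, so the lid is folding. I'll keep going down.

```bash
python3 -m handwheel '{"xyz":[[-0.0050,-0.0012,-0.0095]],"turn":[0],"hand":[-1]}'|sed -n '2p;4p'
python3 -m handwheel '{"xyz":[[-0.0050,-0.0012,-0.0095]],"turn":[0],"hand":[-1]}'|sed -n '2p;4p'
python3 -m handwheel '{"xyz":[[-0.0016,-0.0004,-0.0065]],"turn":[0],"hand":[-1]}'|sed -n '2p;4p'
python3 -c "
from h import *
g=cv2.cvtColor(camera('scene'),cv2.COLOR_RGB2GRAY)
for v in range(200,276,4): print(v,''.join(' .:-=+*#%@'[int(g[v,u])*10//256] for u in range(255,335,1)))"
```

```text
tcp_pos: [0.4949, -0.1331, 0.0794]
wrist_force: [-2.8, 6.7, 4.2]
tcp_pos: [0.489, -0.1344, 0.0688]
wrist_force: [-3.9, 6.0, 4.1]
tcp_pos: [0.486, -0.1352, 0.0614]
wrist_force: [-4.4, 4.3, 3.2]
200 **********-                                :---:  . %@%%%%%%%%%%%%%%%%%%%%%%%%%%
204 *******#-                               ........: *%%%%%%%%%%%%%%%%%%%%%%%%%%%%%
208 ****#*##-:..........                  ......... =%%%%%%%%%%%%%%%%%%%%%%%%%%%%%%%
212 +=: ..............................     ....... *%%%%%%%%%%%%%%%%%%%%%%%%%%%%%%%%
216 :................................... ::--:--..##%%%%%%%%%%%%%%%%%%%%%%%%%%%%%%%%
220 ....................................::---+=.=*##############%#%%%%%%%%%%%%%%%%%%
224      ..................................:*****#*+++*###########+:.-*%%%%%%%%%%%%%
228                    ......:-:..........:*######################=---:%@%%%%%%%%%%%
232 .                               ....  :=+=#################@#---:=%%%%%%%%%%%%%%
236 ===========-:..                      +%#%%###############%@*---:*%%%%%%%%%%%%%%%
240 ================:..-====--:..       :#%@@%**#####%@@@@%%@%+----*%%%%%%%%%%%%%%%%
244 ==============-..:===================--:---======+%@@@@@#-----%@%%%%%%%%%%%%%%%%
248 ============-..:===============================@@@@@@@@*---:=%%%%%%%%%%%%%%%%%%%
252 ======-%@@*:..-+++-:::-========+=+==========%@@@@@@@@%+---:#%%%%%%%%%%%%%%%%%%%%
256 ====-=%@+-...:=*%@@@@@@@@@@@@@#+=-*@@@@@@@@@@%#%@@@@%=---:*%%%%%%%%%%%%%%%%%%%%%
260 ===-%@*-...--:-========-===+#%@@@@@@@@@@@@@%*=+*%@@#-----%@%%%%%%%%%%%%%%%%%%%%%
264 ======-...:::-------------===========--=+#%@@@@@@%+---:-%@%%%%%%%%%%%%%%%%%%%%%%
268 =======%@@@%+-::::---------------------========++=---:#%%%%%%%%%%%%%%%%%%%%%%%%%
272 +=====++=%@%%%%%%%%%@@@*#+-::::----------------:----:*%%%%%%%%%%%%%%%%%%%%%%%@@#
```

```bash
for i in 1; do python3 -m handwheel '{"xyz":[[-0.0010,-0.0002,-0.0065]],"turn":[0],"hand":[-1]}'|sed -n '2p;4p'
python3 -m handwheel '{"xyz":[[-0.0005,-0.0001,-0.0050]],"turn":[0],"hand":[-1]}'|sed -n '2p;4p'
python3 -m handwheel '{"xyz":[[0,0,-0.0030]],"turn":[0],"hand":[-1]}'|sed -n '2p;4p'
python3 -m handwheel '{"xyz":[[0,0,-0.0020],[0,0,0]],"turn":[0,0],"hand":[-1,-1]}'|sed -n '2p;4p'; done
python3 -c "
from h import *
g=cv2.cvtColor(camera('scene'),cv2.COLOR_RGB2GRAY)
for v in range(208,276,3): print(v,''.join(' .:-=+*#%@'[int(g[v,u])*10//256] for u in range(255,335,1)))"
```

```text
tcp_pos: [0.486, -0.1357, 0.0557]
wrist_force: [-0.7, 0.6, 2.5]
tcp_pos: [0.4858, -0.1364, 0.0502]
wrist_force: [0.1, -0.3, 1.1]
tcp_pos: [0.4853, -0.1366, 0.0466]
wrist_force: [-0.4, 0.4, 1.6]
tcp_pos: [0.4846, -0.1364, 0.044]
wrist_force: [0.1, 0.2, -0.6]
208 ****#***#-                              ..:::-:-: :%%%%%%%%%%%%%%%%%%%%%%%%%%%%%
211 ********-                                ....... *%%%%%%%%%%%%%%%%%%%%%%%%%%%%%%
214 -----=+=::........                    ..........%@%%%%%%%%%%%%%%%%%%%%%%%%%%%%%%
217 -=-----=+:..................          ........ +%%#%#%%%%%%%%%%%%%%%%%%%%%%%%%%%
220 -....................................:--::..  +%%%%%%%%%%%%%%#%%%%%%%%%%%%%%%%%%
223 ................................... ..:--:-: *%%%%%%%%%%%%%%%%###%%%%%%%%%%%%%%%
226 ....:..............................-------::**=+*#%%%%%#**%%%%=.:::*%%%%%%%%%%%%
229  ......--..............................+######****#%%%%%%%%%%*---:=%%%%%%%%%%%%%
232           ......................:......#%%###%%%%%%%%%%%%%%#*---:=%%%%%%%%%%%%%%
235  ..                 .....==:..........#%%%%%%%%%%%+:.=#%%%%*---:=%%%%%%%%
[... 412 characters left out ...]
%@%%%%%%%%%%%%%%%%%%
253 ==========-. +@*===--===========================%@@@@#----:%@%%%%%%%%%%%%%%%%%%%
256 ========%+:..:-==================--==========%#%@@@@%=---:*%%%%%%%%%%%%%%%%%%%%%
259 =======%+:...:-=================%@@@@@@@*++*=+*+#@@%=:--:*%%%%%%%%%%%%%%%%%%%%%%
262 ======%+-....:--.----=========-===*#%@@@@@@@@@@@@@%=:--:#%%%%%%%%%%%%%%%%%%%%%%%
265 =======:....-----------------============--=#%%@@%=:--:#%%%%%%%%%%%%%%%%%%%%%%%%
268 ==========%%+-:::::--------------------========++=---:#%%%%%%%%%%%%%%%%%%%%%%%%%
271 ==========-#@%%%%@@@%#+:::::------------------------:*%%%%%%%%%%%%%%%%%%%%%%%%@%
274 *+++++=-=++=%%%%%%%%%%%%%%%@@@*=-:.:::-------::..:-:*%%%%%%%%%%%%%%%%%%%%%%%@%*+
```

```bash
cat >> h.py <<'E'
XJ=np.array([.972,.2335,0]);YJ=np.array([-.2335,.972,0]);H=np.array([.567,-.1375,.028])
def lidpt(th,rho,y,h=.008): return H+y*YJ+rho*(-np.cos(th)*XJ+np.sin(th)*np.array([0,0,1]))+h*(np.sin(th)*XJ+np.cos(th)*np.array([0,0,1]))
def wproj(name,p):
    c=calibration("wrist");T=np.load(f"pics/{name}.npy");q=T[:3,:3].T@(np.array(p)-T[:3,3])
    return c["cx"]+c["fx"]*q[0]/-q[2], c["cy"]-c["fy"]*q[1]/-q[2]
E
python3 - <<'E'
from h import *
wrist("w6")
for d in(0,3,10,20,30,45,60):
    t=np.radians(d);print(d,"w5",np.round(wproj("w5",lidpt(t,.126,.042))),"w6",np.round(wproj("w6",lidpt(t,.126,.042))),"scene Rcorner",np.round(proj("scene",lidpt(t,.126,-.042,0))),np.round(proj("scene",lidpt(t,.126,0,0))))
g=cv2.imread("pics/w6.png",0)
for v in range(165,240,3): print(v,''.join(' .:-=+*#%@'[int(g[v,u])*10//256] for u in range(170,330,1)))
E
```

```text
[ 0.4844 -0.1363  0.0441] [1.7997e+02 3.0000e-02 1.0366e+02] 7.1
0 w5 [183. 183.] w6 [187. 195.] scene Rcorner [304. 267.] [286. 261.]
3 w5 [182. 185.] w6 [186. 197.] scene Rcorner [304. 265.] [286. 260.]
10 w5 [181. 189.] w6 [185. 203.] scene Rcorner [305. 261.] [286. 255.]
20 w5 [184. 196.] w6 [189. 214.] scene Rcorner [307. 253.] [288. 247.]
30 w5 [193. 204.] w6 [202. 227.] scene Rcorner [309. 244.] [290. 239.]
45 w5 [223. 216.] w6 [244. 248.] scene Rcorner [313. 229.] [293. 224.]
60 w5 [273. 229.] w6 [319. 271.] scene Rcorner [317. 214.] [297. 209.]
165 ++++++++++++++++++++++++++++++++++++++++++++++++++++++++++++++++++++++++++++++++++++++++++++++++++++++++++++++++++++++++++++++++++++++++++++++++++++++++++++++++
168 ++++++++++++++++++*%%%%%++++*@%%%%+++*@@%+++++++++++++++++++++++++++++++++++++++++++++++++++++++++++++++++++++++++++++++++++++++++++++++++++++++++++++++++++++++
171 ++++++++++++++++++++*#####%%+++*###%@%++++++++++++++++++++++++++++++++++++++++++++++++++++++++++++++++++++++++++++++++++++++=============================+=+++=+
174 ++++++++++=-:::--::--------------------::
[... 2884 characters left out ...]
+++++++++++++++++++++++++++#@@@@@@@@@@@@
228 @@@@@@@@@*=+++++++==+++++++++++++++++++++++++++++++++++++++++++++-.......:.....:--.::::::::::::.:::-=++++++++++++++++++++++++++++++++++++++#@@@@@@@@@@@@@@@@@@@@
231 @@@@@@@@@#==========+++++++++++++++++++++++++++++++++++++++++++++:..............-:...:::::::::..-+++++++++++++++++++++++++++++++++++++++++#@@@@@@@@@@@@@@@@@@@@@
234 ................................................................................-:....:::::.....................................................................
237 ................................................................................-:....:::::.....................................................................
```

Run:
```python
from h import *
print("w5 plunger",wray("w5",203,194.7,.034),"hole",wray("w5",201.3,225,.028))
print("w6 plunger?",wray("w6",209,206,.034))
J=H-.066*XJ;J[2]=0
print("mine: plunger",J-.044*XJ+.03*YJ,"hole",J-.048*XJ)
print("c2/w2 case", wray("w2",(120)*512/384,(142)*512/384,.03),"top case .5157 -.1504")
print("scene hole",ray("scene",255+(486-400)/2.6,165+(539-300)/2.6,.028),"scene case",ray("scene",255+(503-400)/2.6,165+(484-300)/2.6,.03))
print("scene pin knob", ray("scene",145+266/5,155+(404-300)/5,.068))
```

```text
w5 plunger [ 0.45339943 -0.13297829  0.034     ] hole [ 0.45687247 -0.1639628   0.028     ]
w6 plunger? [ 0.45149742 -0.13149327  0.034     ]
mine: plunger [ 0.453075 -0.134025  0.      ] hole [ 0.456192 -0.164119  0.      ]
c2/w2 case [ 0.51358877 -0.14376012  0.03      ] top case .5157 -.1504
scene hole [ 0.45700313 -0.16567642  0.028     ] scene case [ 0.51340079 -0.14922617  0.03      ]
scene pin knob [0.51283332 0.1341495  0.068     ]
```

The pictures agree with each other if the real fingertips are about 22 mm behind the TCP rather than 8 mm ahead. The first stroke would then have passed over the lid, which is now at about 20 degrees. I'll keep pressing down in small steps and watch the force.

```bash
for i in 1; do python3 -m handwheel '{"xyz":[[0,0,-0.0060]],"turn":[0],"hand":[-1]}'|sed -n '2p;4p'
python3 -m handwheel '{"xyz":[[0,0,-0.0060]],"turn":[0],"hand":[-1]}'|sed -n '2p;4p'; done
python3 -c "
from h import *
g=cv2.cvtColor(camera('scene'),cv2.COLOR_RGB2GRAY)
for v in range(235,276,3): print(v,''.join(' .:-=+*#%@'[int(g[v,u])*10//256] for u in range(260,330,1)))"
```

```text
tcp_pos: [0.485, -0.1363, 0.0388]
wrist_force: [0.6, -0.3, 1.3]
tcp_pos: [0.4845, -0.1361, 0.0318]
wrist_force: [0.1, -0.4, 1.0]
235   ...............................+#%%###%%%%%%%%%%%%%@*---:=%%%%%%%%%%
238             .......-:.....:.....:%%%%%%%%%%%%*=#%%%%%*----=%@%%%%%%%%%
241                       ..........%%%%%%%%%%%%%%%%%%%#*-----%@%%%%%%%%%%
244 --:..                          :**#%%%%%%%%%%%%%%%#*-----%@%%%%%%%%%%%
247 ========:......                =*+%%%%%%%%%%%%%%%#*----:%@%%%%%%%%%%%%
250 =======:..-=-:-----=*+-:..    :*%%%%%%%%%%%%%%%%@#----:%@%%%%%%%%%%%%%
253 =====-..-++===---=-+%@@%%%%@@@@%%%%**%@@%%%%%%%@#----:%@%%%%%%%%%%%%%%
256 ====-...:================++++*%%%%+=======+***%%=---:*%%%%%%%%%%%%%%%%
259 ===::-:.:-====================+=======-:--=#@@%=:--:*%%%%%%%%%%%%%%%%%
262 ==::::.......:---======-----+##%@@@@@@@*%@@@@%=:--:#%%%%%%%%%%%%%%%%%%
265 ==:......:---:.........:-===========--=#%%@@%=:--:#%%%%%%%%%%%%%%%%%%%
268 ======---:::::--------------------========++=---:#%%%%%%%%%%%%%%%%%%%%
271 ======%@@%%%@@@%#+:::::------------------------:*%%%%%%%%%%%%%%%%%%%%%
274 =====+=-%@%%%%%%%%%%%%@@@*=-:.:::-------::..:-:*%%%%%%%%%%%%%%%%%%%%%%
```

The lid follows the fingers down. Continuing.

```bash
for i in 1; do python3 -m handwheel '{"xyz":[[0,0,-0.0060]],"turn":[0],"hand":[-1]}'|sed -n '2p;4p'
python3 -m handwheel '{"xyz":[[0,0,-0.0040]],"turn":[0],"hand":[-1]}'|sed -n '2p;4p'
python3 -m handwheel '{"xyz":[[0,0,-0.0020],[0,0,0]],"turn":[0,0],"hand":[-1,-1]}'|sed -n '2p;4p'; done
python3 -c "
from h import *
g=cv2.cvtColor(camera('scene'),cv2.COLOR_RGB2GRAY)
for v in range(238,276,2): print(v,''.join(' .:-=+*#%@'[int(g[v,u])*10//256] for u in range(260,330,1)))"
```

```text
tcp_pos: [0.4841, -0.1361, 0.0257]
wrist_force: [-0.4, 0.4, 1.8]
tcp_pos: [0.4837, -0.1361, 0.0211]
wrist_force: [-0.8, -0.2, 1.3]
tcp_pos: [0.4836, -0.136, 0.0192]
wrist_force: [-0.3, 0.5, 0.2]
238 ..-:.............................***#**%@@@@%%%%%%@@%+---:=%%%%%%%%%%%
240      ...........................=%@%%%%@%%@%%%%%@%@@%+---:*%%%%%%%%%%%
242            ........:-:...::.... %@%%%%%%%@@@*==%@@@@*---:-%%%%%%%%%%%%
244                   ............ *%@%%%%@%@@@@+-=%@@%+-----%%%%%%%%%%%%%
246                         ...... %@%%%%%%@@@%%%@@@@@%+---:#%%%%%%%%%%%%%
248 =-:.                          .*%@@%%%@@@%%%%@%@@@*---:=%%%%%%%%%%%%%%
250 =======: ...                  .**%%%@@@@@%%%%%%@%*----:%@%%%%%%%%%%%%%
252 ======:..-==+%#=..       ..   =**%@%%@@@%%%%@%@@%+---:#%%%%%%%%%%%%%%%
254 =====:..:=========+%%+-::.   .**#%@@@@@%%%%@%@@@*---:=%%%%%%%%%%%%%%%%
256 ====-...:=#%*====+%@@@@@@@@%**#%@%%@@@@%%%@@@@%%=---:*%%%%%%%%%%%%%%%%
258 ===-....:-=======#%@@@%%%%%@@@@@@@@@@@@%%@@%@@%+---:+%%%%%%%%%%%%%%%%%
260 ==-...:-:-=======-=+#%%%%@@@@@%@@%+===+#%%@@@#*---:-%@%%%%%%%%%%%%%%%%
262 ==:....-.....:---====-====+#%@@@%+=+======++#%=:--:#%%%%%%%%%%%%%%%%%%
264 =-:...:.............:--==========-++#@*%*++@%+---:-%%%%%%%%%%%%%%%%%%%
266 ==-.......--:.............:-===========--+#+=----:%@%%%%%%%%%%%%%%%%%%
268 ======-:.::::----:.........:------========++=---:#%%%%%%%%%%%%%%%%%%%%
270 =========%@@%+-:-:::--:::.:--------------=+=---:=%%%%%%%%%%%%%%%%%%%%%
272 =======%@@%%%%%%@@*#+-::::----------------:----:*%%%%%%%%%%%%%%%%%%%%%
274 ========--%%%%%%%%%%%%@@@*=-:.:::-------::..:-:*%%%%%%%%%%%%%%%%%%%%%%
```

```bash
for i in 1; do python3 -m handwheel '{"xyz":[[0,0,-0.0020],[0,0,0]],"turn":[0,0],"hand":[-1,-1]}'|sed -n '2p;4p'
python3 -m handwheel '{"xyz":[[0,0,-0.0020],[0,0,0]],"turn":[0,0],"hand":[-1,-1]}'|sed -n '2p;4p'
python3 -m handwheel '{"xyz":[[0,0,-0.0020],[0,0,0]],"turn":[0,0],"hand":[-1,-1]}'|sed -n '2p;4p'; done
```

```text
tcp_pos: [0.4841, -0.1361, 0.0178]
wrist_force: [-0.1, -0.3, -0.7]
tcp_pos: [0.4842, -0.1361, 0.016]
wrist_force: [-1.3, 0.2, 2.5]
tcp_pos: [0.484, -0.1362, 0.0141]
wrist_force: [-2.8, -0.2, 6.3]
```

The springs push back with 6.3 N, so the lid is folded onto the plungers. Next I lift off, open, move over the pin and look.

```bash
python3 -m handwheel '{"xyz":[[0,0,0.0387],[0,0,0.0387],[0,0,0.0387],[0.0039,0.0385,0],[0.0039,0.0385,0],[0.0039,0.0385,0],[0.0039,0.0385,0],[0.0039,0.0385,0],[0.0039,0.0385,0],[0.0039,0.0385,0]],"turn":[0,0,0,0,0,0,0,0,0,0],"hand":[-1,-1,-1,1,1,1,1,1,1,1]}'
python3 -m handwheel '{"xyz":[[0,0,0],[0,0,0],[0,0,0],[0,0,0]],"turn":[0,0,0,0],"hand":[1,1,1,1]}'
python3 - <<'E'
from h import *
wrist("w7");im=cv2.imread("pics/w7.png");hsv=cv2.cvtColor(im,cv2.COLOR_BGR2HSV)
print("pred knob top",wproj("w7",[.511,.1335,.07]),"collar",wproj("w7",[.511,.1335,.043]))
for v in range(165,232,2): print(v,''.join('.' if hsv[v,u,1]>70 else ' .:-=+*#%@'[int(hsv[v,u,2])*10//256] for u in range(205,300)))
cv2.imwrite("pics/s7.png",camera("scene")[:,:,::-1]);g=cv2.imread("pics/s7.png",0)
for v in range(220,272,2): print(v,''.join(' .:-=+*#%@'[int(g[v,u])*10//256] for u in range(260,330,1)))
E
```

```text
clock: 9.08
tcp_pos: [0.5111, 0.1355, 0.13]
ee_rot: [180.0, -0.0, 103.7]
wrist_force: [0.7, -0.3, 0.8]
opening: 0.0389
finger_force: 0.0
clock: 9.42
tcp_pos: [0.5114, 0.1318, 0.1299]
ee_rot: [-180.0, 0.0, 103.6]
wrist_force: [-0.1, -0.7, 0.1]
opening: 0.066
finger_force: 0.0
[0.5114 0.1318 0.1299] [-1.8000e+02  2.0000e-02  1.0356e+02] 9.4167
pred knob top (np.float64(250.8849058351042), np.float64(200.9558760494874)) collar (np.float64(250.84976475482534), np.float64(193.40572983539187))
165 @@@@@@@@@@@@@@@@@@@@@@@@@......................@@.........@@.@@.@@@........@@@@@@@@@@@@@@@@@@@@
167 @@@@@@@@@@@@@@@@@@@@@@@@@.....................@@.....@....@@@@..@@@.......@@@@@@@@@@@@@@@@@@@@@
169 @@@@@@@@@@@@@@@@@@@@@@@@......................@@....@.......@@.@.@@@......@@@@@@@@@@@@@@@@@@@@@
171 @@@@@@@@@@@@@@@@@@@@@@@@......................@@.........@.@@@@@@@@@......@@@@@@@@@@@@@@@@@@@@@
173 @@@@@@@@@@@@@@@@@@@@@@@@.................@...@@.....@.....@@@@@@@@@.......@@@@@@@@@@@@@@@@@@@@@
175 @@@@@@@@@@@@@@@@@@@@@@@@.................................@@@@@@@@@@......@@@@@@@@@@@@@@@@@@@@@@
177 @@@
[... 4042 characters left out ...]
%%%*=-:::*%%%%%%%%%%%%%%%
254 %%%%+:..:-=--===**%%%%+=********#%%%%%%%%%%%%%%%*-:::=#%%%%%%%%%%%%%%%
256 %%%+-...:==#+=====%%%%%%#+===++#%%%%%%%%%%%%%%%#=::::*%%%%%%%%%%%%%%%%
258 %%%+....:----=--=#%%%%%%%%%%%%%%%%%%%%%%%%%%%%*=-:::=%%%%%%%%%%%%%%%%%
260 %%+:::--:-===----=#%%%%%%%%%%%%%%#+=#%%%%%%%%%*-:::-#%%%%%%%%%%%%%%%%%
262 %%+::..:::::.::-------=*#%%%%%%%%+=--===-=*#+*=::::*%%%%%%%%%%%%%%%%%%
264 %+::.::::::.........:-----=-=+*#+-=+#%*====%%+::::-#%%%%%%%%%%%%%%%%%%
266 %%+..:::::--..............::---====------=*==-::::#%%%%%%%%%%%%%%%%%%%
268 %%%%%%#=-:::::::-..........:--::---========+-::::*%%%%%%%%%%%%%%%%%%%%
270 %%%%%%%%%%%%#=-:::::--....:--:::::::::---=+=-:::=%%%%%%%%%%%%%%%%%%%%%
```

The lid rests nearly closed with the bush at about (288,251) in the scene view. The knob top is at (252,201) in the wrist view, 1-2 mm from where I predicted. Descending on the pin.

```bash
python3 -m handwheel '{"xyz":[[0,0.0006,-0.032],[0,0.0006,-0.032],[0,0.0006,-0.032],[0,0,0]],"turn":[0,0,0,0],"hand":[1,1,1,1]}'
python3 -m handwheel '{"xyz":[[0,0,-0.004]],"turn":[0],"hand":[1]}'|sed -n '2p;4p'
python3 -m handwheel '{"xyz":[[0,0,-0.004]],"turn":[0],"hand":[1]}'|sed -n '2p;4p'
python3 -m handwheel '{"xyz":[[0,0,-0.002],[0,0,0]],"turn":[0,0],"hand":[1,1]}'|sed -n '2p;4p'
```

```text
clock: 9.85
tcp_pos: [0.5076, 0.1332, 0.0289]
ee_rot: [-179.5, 0.1, 103.6]
wrist_force: [-2.5, -1.2, -0.1]
opening: 0.0865
finger_force: 0.0
tcp_pos: [0.511, 0.1342, 0.03]
wrist_force: [0.4, -0.4, 0.9]
tcp_pos: [0.5125, 0.135, 0.0275]
wrist_force: [-0.2, 0.6, 1.2]
tcp_pos: [0.5121, 0.1354, 0.0251]
wrist_force: [-0.5, 0.1, -0.4]
```

```bash
python3 -m handwheel '{"xyz":[[0,-0.0015,-0.001],[0,0,0],[0,0,0],[0,0,0],[0,0,0],[0,0,0],[0,0,0],[0,0,0],[0,0,0],[0,0,0]],"turn":[0,0,0,0,0,0,0,0,0,0],"hand":[-1,-1,-1,-1,-1,-1,-1,-1,-1,-1]}' 40
python3 -m handwheel '{"xyz":[[0,0,0],[0,0,0],[0,0,0],[0,0,0]],"turn":[0,0,0,0],"hand":[-1,-1,-1,-1]}'
```

```text
clock: 11.02
tcp_pos: [0.5113, 0.1338, 0.0229]
ee_rot: [180.0, 0.0, 103.7]
wrist_force: [0.1, -1.4, -0.1]
opening: 0.0281
finger_force: 0.0
clock: 11.35
tcp_pos: [0.5113, 0.1338, 0.023]
ee_rot: [180.0, -0.0, 103.7]
wrist_force: [-0.5, -0.3, -0.6]
opening: 0.0163
finger_force: 40.0
```

```bash
python3 -m handwheel '{"xyz":[[0,0,0.015],[0,0,0.030],[0,0,0.030],[0,0,0.025],[0,0,0]],"turn":[0,0,0,0,0],"hand":[-1,-1,-1,-1,-1]}'
python3 -m handwheel '{"xyz":[[-0.0060,-0.0331,0],[-0.0060,-0.0331,0],[-0.0060,-0.0331,0],[-0.0060,-0.0331,0],[-0.0060,-0.0331,0],[-0.0060,-0.0331,0],[-0.0060,-0.0331,0],[-0.0060,-0.0331,0],[-0.0060,-0.0331,0]],"turn":[0,0,0,0,0,0,0,0,0],"hand":[-1,-1,-1,-1,-1,-1,-1,-1,-1]}'
python3 -m handwheel '{"xyz":[[0,0,0],[0,0,0],[0,0,0]],"turn":[0,0,0],"hand":[-1,-1,-1]}'
python3 - <<'E'
from h import *
wrist("w8");s=r.observe();p=s["tcp_pos"]
print("pred nose",wproj("w8",p-[0,0,.015]),"collar c",wproj("w8",p+[0,0,.017]),"bush",wproj("w8",[.4571,-.164,.046]))
hsv=cv2.cvtColor(cv2.imread("pics/w8.png"),cv2.COLOR_BGR2HSV)
for v in range(180,240,2): print(v,''.join(' .:-=+*#%@'[int(hsv[v,u,2])*10//256] for u in range(205,300)))
print("scene bush (s7)",ray("scene",288.5,251.5,.046))
E
```

```text
clock: 11.77
tcp_pos: [0.514, 0.1344, 0.1279]
ee_rot: [179.6, -0.1, 103.6]
wrist_force: [0.5, -0.0, -1.0]
opening: 0.0162
finger_force: 40.0
clock: 12.52
tcp_pos: [0.4565, -0.1656, 0.1226]
ee_rot: [180.0, -0.0, 103.7]
wrist_force: [0.2, 0.7, -1.2]
opening: 0.0162
finger_force: 40.0
clock: 12.77
tcp_pos: [0.4571, -0.1636, 0.1225]
ee_rot: [-180.0, -0.0, 103.7]
wrist_force: [-0.9, 0.7, -1.8]
opening: 0.0164
finger_force: 40.0
[ 0.4571 -0.1636  0.1225] [-1.7997e+02 -3.0000e-02  1.0367e+02] 12.7667
pred nose (np.float64(251.43582252298503), np.float64(219.20622397869766)) collar c (np.float64(251.57378099594214), np.float64(236.0373485302419)) bush (np.float64(250.7455314246554), np.float64(198.2466873705705))
180 @@@@@@@@@@@@@@@@@@@@++*#%%%%%%%%%@@@@@@@@@@@@@@@@@@@@@@@@@@@@@@@@@@@@@@@@@@@@@@@@@@@@@@@@@@@@@%
182 @@@@@@@@@@@@@@@@@@@%#@@@@@@@@@@@@@@@@@@@@@@@@@@@@@@@@@@@@@@@@@@@@@@@@@@@@@@@@@@@@@@@@@@@@@@@@@#
184 @@@@@@@@@@@@@@@@@@@@@@@@@@@@@@@@@@@@@@@@@@@@@@@@@@@@@@@@@@@@@@@@@@@@@@@@@@@@@@@@@@@@@@@@@@@%%%@
186 @@@@@@@@@@@@@@@@@@@@@@@@@@@@@@@@@@@@@@@@%%%@@@@@*%%%%@@@@@@@@@@@@@@@@@@@@@@@@@@@@
[... 1968 characters left out ...]
+********%@@@@@@@@+----=#@@@@**%#==*@@@@@@@@@@
228 @@@@@@@@@@@@@@@@@+::::::::::::::-===============+++*******++====----------#@@@@#+*##@@@@@@@@@@@
230 @@@@@@@@@@@@@@@@%:::::::::::::::-=====-------=====++++****+===-------:-:--*@@@@@@@@@@@@@@@@@@@@
232 #######%@@@@@@@@+:::::::::::::::-===----------====+++++++++==------:::::::-#@@@@@@@@@%%%%%%%%%%
234 :::::::*@@@@@@@%::::::::::::::::-=-----------=====+++++++++==-----:::::::::*@@@@@@@@-::::::::::
236 :::::::+@@@@@@@+:::::::::::::::::-------------====++++++++==-----::::::::::-#@@@@@@%:::::::::::
238 :::::::+@@@@@@#::::::::::::::::::-------------====+++++++==-----::::::::::::=%@@@@@%:::::::::::
scene bush (s7) [ 0.45894291 -0.16443487  0.046     ]
```

The bush hole shows at (251.3,198.8) and the nose at about (250.7,219.5), so they line up to within about 1 mm. Descending with a small x correction.

```bash
python3 -m handwheel '{"xyz":[[0.0008,-0.0004,-0.018],[0,0,-0.018],[0,0,-0.016],[0,0,-0.004],[0,0,0],[0,0,0]],"turn":[0,0,0,0,0,0],"hand":[-1,-1,-1,-1,-1,-1]}'
python3 -m handwheel '{"xyz":[[0,0,-0.004],[0,0,0]],"turn":[0,0],"hand":[-1,-1]}'|sed -n '2p;4p'
python3 -m handwheel '{"xyz":[[0,0,-0.004],[0,0,0]],"turn":[0,0],"hand":[-1,-1]}'|sed -n '2p;4p'
python3 -m handwheel '{"xyz":[[0,0,-0.004],[0,0,0]],"turn":[0,0],"hand":[-1,-1]}'|sed -n '2p;4p'
```

```text
clock: 13.32
tcp_pos: [0.4585, -0.1641, 0.0674]
ee_rot: [180.0, 0.0, 103.7]
wrist_force: [-0.2, 0.4, -1.3]
opening: 0.0164
finger_force: 40.0
tcp_pos: [0.4585, -0.1643, 0.0632]
wrist_force: [0.9, 0.4, -0.2]
tcp_pos: [0.4581, -0.1644, 0.0587]
wrist_force: [-0.1, 0.4, -0.7]
tcp_pos: [0.4578, -0.1645, 0.0544]
wrist_force: [-0.3, 0.2, -0.6]
```

No force with the nose about 6 mm inside the bush. Continuing.

```bash
for i in 1; do python3 -m handwheel '{"xyz":[[0,0,-0.004],[0,0,0]],"turn":[0,0],"hand":[-1,-1]}'|sed -n '2p;4p'
python3 -m handwheel '{"xyz":[[0,0,-0.004],[0,0,0]],"turn":[0,0],"hand":[-1,-1]}'|sed -n '2p;4p'
python3 -m handwheel '{"xyz":[[0,0,-0.004],[0,0,0]],"turn":[0,0],"hand":[-1,-1]}'|sed -n '2p;4p'
python3 -m handwheel '{"xyz":[[0,0,-0.004],[0,0,0]],"turn":[0,0],"hand":[-1,-1]}'|sed -n '2p;4p'; done
```

```text
tcp_pos: [0.4578, -0.1645, 0.0503]
wrist_force: [-0.4, -0.0, -0.6]
tcp_pos: [0.4578, -0.1645, 0.0463]
wrist_force: [-0.7, 0.5, -0.4]
tcp_pos: [0.4577, -0.1645, 0.0423]
wrist_force: [-0.4, -0.4, -0.9]
tcp_pos: [0.4578, -0.1645, 0.0384]
wrist_force: [-0.1, 0.2, -1.0]
```

```bash
for i in 1; do python3 -m handwheel '{"xyz":[[0,0,-0.004],[0,0,0]],"turn":[0,0],"hand":[-1,-1]}'|sed -n '2p;4p'
python3 -m handwheel '{"xyz":[[0,0,-0.004],[0,0,0]],"turn":[0,0],"hand":[-1,-1]}'|sed -n '2p;4p'
python3 -m handwheel '{"xyz":[[0,0,-0.003],[0,0,0]],"turn":[0,0],"hand":[-1,-1]}'|sed -n '2p;4p'
python3 -m handwheel '{"xyz":[[0,0,-0.002],[0,0,0]],"turn":[0,0],"hand":[-1,-1]}'|sed -n '2p;4p'
python3 -m handwheel '{"xyz":[[0,0,-0.002],[0,0,0]],"turn":[0,0],"hand":[-1,-1]}'|sed -n '2p;4p;6p'; done
```

```text
tcp_pos: [0.4577, -0.1645, 0.0343]
wrist_force: [-0.9, -0.4, -2.4]
tcp_pos: [0.4577, -0.1645, 0.0303]
wrist_force: [-0.8, 1.0, -2.0]
tcp_pos: [0.4579, -0.1647, 0.0277]
wrist_force: [-3.1, -0.0, 0.7]
tcp_pos: [0.4579, -0.1647, 0.026]
wrist_force: [-3.4, -0.0, 3.9]
tcp_pos: [0.4579, -0.1648, 0.024]
wrist_force: [-5.4, -0.8, 4.8]
finger_force: 40.0
```

```bash
for i in 1; do python3 -m handwheel '{"xyz":[[-0.0006,0,-0.0015],[0,0,0]],"turn":[0,0],"hand":[-1,-1]}'|sed -n '2p;4p'
python3 -m handwheel '{"xyz":[[-0.0004,0,-0.0010],[0,0,0]],"turn":[0,0],"hand":[-1,-1]}'|sed -n '2p;4p'
python3 -m handwheel '{"xyz":[[0,0,-0.0010],[0,0,0]],"turn":[0,0],"hand":[-1,-1]}'|sed -n '2p;4p;6p'
python3 -m handwheel '{"xyz":[[0,0,-0.0010],[0,0,0]],"turn":[0,0],"hand":[-1,-1]}'|sed -n '2p;4p;6p'; done
```

```text
tcp_pos: [0.4577, -0.1648, 0.0229]
wrist_force: [-4.8, 0.0, 7.6]
tcp_pos: [0.4578, -0.1649, 0.0226]
wrist_force: [-8.0, 1.0, 18.4]
tcp_pos: [0.4579, -0.1649, 0.0224]
wrist_force: [-12.5, 2.1, 31.2]
finger_force: 40.0
tcp_pos: [0.4579, -0.1649, 0.0221]
wrist_force: [-18.0, 4.2, 44.1]
finger_force: 40.0
```

Hard stop at TCP z = 0.0226: the lid is shut. I'll ease off the excess force and the side load, then check.

```bash
python3 -m handwheel '{"xyz":[[-0.0010,0,0.0012],[0,0,0],[0,0,0]],"turn":[0,0,0],"hand":[-1,-1,-1]}'
python3 - <<'E'
from h import *
cv2.imwrite("pics/s9.png",cv2.resize(camera("scene")[200:280,245:335,::-1],None,fx=6,fy=6,interpolation=cv2.INTER_CUBIC))
for d in(0,.86,3): print(d,np.round((np.array(proj("scene",lidpt(np.radians(d),.126,-.042,0)))-[245,200])*6))
E
```

```text
clock: 16.23
tcp_pos: [0.4578, -0.1649, 0.0225]
ee_rot: [179.8, 0.0, 103.7]
wrist_force: [-7.0, 1.6, 24.0]
opening: 0.016
finger_force: 40.0
0 [355. 402.]
0.86 [355. 400.]
3 [356. 392.]
```

View pics/s9.png

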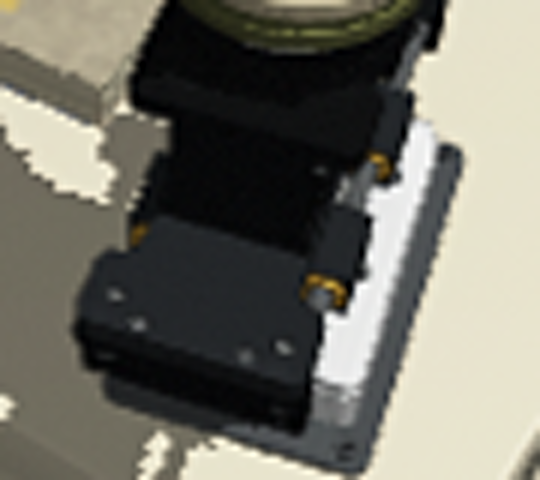

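The lid's right edge at about (340,385) lies flush on the base, and 24 N is pressing on the hard stop. I'm handing it in.

```bash
python3 -c "
from h import *
print(r.sign_off())"
```

```text
the job is handed in; nothing more can be done
None
```

I folded the upper half down and pushed the round-knob pin through the bush to a hard stop. I handed the job in at about 16 s, still gripping the knob at 40 N and pressing down with about 24 N; no verdict came back, so the result isn't confirmed.

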